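# Pack the magnifier in its case and slide the lock home

## Task

Put the magnifier away in its open foam-lined case on the desk: press it right down into the pocket cut to its shape, beside the letter opener, and shut the lid. The rubber seal holds the lid ajar and the bolt meets the window of its steel keeper at one height only, so press the lid part of the way down, feel for that height, and slide the orange lock grip through the keeper all the way to its stop. Leave the other things on the desk where they are.

Things in the scene. Friction and masses are not known exactly. Their poses are not given: they have to be found in the camera images.
- case: Fixed hard case, grey shell, 160 (x) x 240 (y) mm, open on top, rim 45 mm above the desk, filled with foam to 38 mm. Origin: centre of its underside, on the desk; x points away from the robot to the hinge side, y to its left, z up. The lid's hinge line runs along y at x = 80, z = 45 mm.
- pocket (a point): Where the magnifier's origin lies when seated: x = -18, y = 0, z = 26 mm in the case frame, axes as the case's. Pocket 12 mm deep: round head of radius 42 mm centred at y = +45, handle slot 15.5 mm wide running to y = -87 (from here). A finger notch crosses the slot: 34 mm to each side of its centre line, from y = -41 to -3 mm, 8 mm below the pocket floor.
- magnifier: Brass-rimmed magnifier with black handle, 81 x 172 x 13 mm, 0.14 kg, lying flat and loose on the desk. Origin on its underside; the round head (80 mm across, 10 mm high) is centred at y = +45 mm; the handle, 12 mm wide and high, runs from y = +5 to -85 mm. z up.
- letter_opener: Brass letter opener with black handle, 195 mm long along its y, 8 mm thick, already lying loose in its own pocket in the foam (48 mm to +x of the case's centre). Leave it there. Origin: centre of its underside.
- lid (a joint): Angle of the lid: 0 = shut flat on the rim, grows as it opens. It starts leaning back open at 1.66 to 1.86 rad (stop at 1.95), held by hinge friction; below about 1.0 rad it falls shut. A slab 12 mm thick, 160 mm from hinge to free edge, 240 mm wide, 0.3 kg. The springy rubber seal on the front rim stops it 10 mm ajar (0.062 rad); up to 16 N down at the free edge presses it lower, to 0.
- lid_edge (a point): Middle of the lid's free edge on its outer face (160 mm from the hinge line, 12 mm outside the rim plane; with the lid shut this is the front edge of the top). Axes: as the case's when the lid is shut; they turn with the lid.
- lock (a joint): Travel of the lock slide on the lid: 0 = drawn back, 0.04 m = end stop. It slides to the lid's -y (the robot's right) with 1.5 N of friction. At 0.014 m the square end of its steel bolt (12 mm wide, 6 mm high) meets the keeper and goes on only if the lid is at the height where bolt and window line up; too high it strikes the bridge, too low the sill. Once through, it holds the lid.
- lock_grip (a point): Centre of the top of the lock's ribbed orange grip: a block 14 mm wide (along the lid's x), 40 mm long (y), 20 mm high, standing on the bolt; its top is 28 mm above the lid's outer face. It lies 138 mm from the hinge line and, at 0, 50 mm to -y of the lid's middle. Axes turn with the lid.
- keeper_foot (a point): Point on the rim of the case's right-hand (-y) side wall under the steel keeper: x = -58, y = -120, z = 45 mm in the case frame. The keeper's window, 2 to 13 mm to -y of it, is 19 mm wide and 7.6 mm high. The keeper sits on slotted screw holes and its height is not given: the bolt lines up (within 0.8 mm) with the lid at some angle from 0.006 to 0.052 rad.
- linen_book: Thin pale linen-bound book, 165 x 149 x 12 mm, lying on the desk at the robot's front left; a bystander. Origin under its centre.
- fountain_pen: Dark blue fountain pen, 13 x 134 x 14 mm, lying at the back of the desk behind the case; a bystander. Origin under its centre.
- ink_bottle: Square ink bottle with black cap, 48 x 48 x 56 mm, at the back of the desk; a bystander. Origin under its centre.
- clip_tin: Round clip tin, 68 mm across, 30 mm high, at the back of the desk; a bystander. Origin under its centre.

How it is judged (in metres and radians):
On the way, in this order (a step that is already met when the one before it is completed fails the run):
1. the magnifier is fully down in its foam pocket (distance between magnifier and pocket below 0.005 m and angle between magnifier's own z axis and vertical below 0.06 rad), for 0.2 s.
2. the lid is down on its seal (value of joint lid below 0.085 rad), for 0.2 s.
3. the lock is slid through the keeper to its stop (value of joint lock above 0.037 m and value of joint lid below 0.07 rad), for 0.2 s.
At the end, for the whole second after the job is handed in: The magnifier lies flat in its pocket (origin within 5 mm of the seated place, tilt under 0.06 rad) and the letter opener still in its own; the lid is down (under 0.07 rad), held by the lock, which stands within 3 mm of its stop (over 0.037 m); all at rest (all of step 1 and all of step 3 and z of letter_opener in the frame of case between 0.027 and 0.034 m and linear speed of magnifier below 0.02 m/s); the robot touches nothing.
It fails at once if the letter opener is taken out of its pocket (distance of letter_opener from where it was at the start of the episode above 0.02 m).
It fails at once if another thing on the desk is pushed away (distance of any of linen_book, fountain_pen, ink_bottle, clip_tin from where it was at the start of the episode above 0.03 m).
It also fails if it takes over 72 s, if anything falls off the work surface, if the arm or the gripper's body presses on something with over 40 N, if the wrist force passes 120 N, or if a joint passes its speed limit or range.

## Robot

A 6-joint arm with a two-finger parallel gripper is mounted at the origin on a cart in front of the work surface, level with it; the furniture and walls round the work are solid. World frame = base frame: x ahead of the robot, y to its left, z up, the work surface at z = 0. Lengths are in m, angles in degrees, forces in N, time in s.
With the tool pointing down it reaches from about 0.4 to 0.825 m from the base axis. Payload 7 kg.
Tool frame: the origin (TCP) lies between the finger pads; the fingertips stand 25 mm ahead of it and the grasp point (between the pads) lies 6 mm ahead of it; z points along the fingers, y is the line along which they close (so a half turn about z gives the same grasp; the last joint's range is limited). The gripper opens to 88 mm and grips with 3 to 60 N. Pads are 19 mm wide; open, the fingers measure 130 mm over their backs; the gripper's body (78 mm by 193 mm) begins 47 mm behind the grasp point.
Start: joints at [-58.837, 20.546, 0.682, 0, -70.136, -16.507], TCP at [0.171, -0.653, 0.252] pointing down, gripper open.
Joint ranges: [-176.03, 176.03], [-82.01, 121.73], [-58.28, 71.71], [-173.87, 95.51], [-174.79, -0.11], [-173.66, 173.66]. Speed limits (degrees/s): [136.94, 136.94, 172.46, 180, 180, 180].

## Interface

Orientations are given as [roll, pitch, yaw] about the fixed x, y, z axes, in that order (R = Rz(yaw) Ry(pitch) Rx(roll)).
In Python, from plant import ctrl, vision, telemetry gives the robot as it stands (ctrl), with the cameras (vision) and the readings (telemetry).
- The arm moves only by the shell command python3 drive.py 'ROWS'. ROWS is a JSON list that holds a single list of rows (three levels of brackets), with 1 to 8 rows, each of 5 numbers: dx, dy, dz in m, then a turn about the tool's z in degrees, then the finger opening in m; each row is the pose to reach, as a shift and turn from the pose commanded when the command began, along the tool's axes at that moment; what a row does not reach only later rows make up. A row lasts 1/8 s, in which the tool goes at most 0.0625 m and 10.7 degrees, less where a joint would pass 70% of its speed; a pose out of reach is approached as far as the arm can. The fingers move at their own pace and stop on an object; the grip force is fixed at half the most. Time passes only in rows, so rows that do not move let the fingers close. It prints the time, the measured TCP pose, the force, the opening and the grip force at its end. Input that does not fit is refused with a message, and nothing moves.
- telemetry.get_obs(): the state, without advancing time (a new reading comes with each control period).
- vision.snapshot(name): name is "side" or "top"; returns a dict with "frame" (480x640x3 uint8, red, green, blue), "z_map" (480x640 float32, m along the optical axis (not along the pixel's ray), 0 where there is no reading), "fovy" (degrees; the focal length in pixels is half the picture's height over the tangent of half this angle, whatever the lens; pixels are square), "cx", "cy" (the principal point, pixels), "k1" (the pictures are not rectified: a ray, as slopes to the right and down, at radius r is drawn at 1 + k1 r^2 times it, then the intrinsics apply), "R" (3x3) and "t" (3): a world point X has camera coordinates R X + t. Camera axes: x right, y down, z forward; pixel columns grow to the right and rows downward; lengths in m; the calibration is good to about 2 mm. A picture is of the moment at which its call begins.
- ctrl.close_job(): hands the job in; it is judged then, once.
The state is a dict: "clock": time; "joint_pos": joint angles; "qvel": joint speeds; "tau": joint torques, N m; "tool_pos": TCP position; "orientation": TCP orientation; "force": force on the tool from outside, world axes, zero at the start; "moment": the same for the moment, N m; "opening": finger opening in m; "gripper_force": force on a finger pad.
Only numpy, scipy, OpenCV 4.12 (cv2) and the standard library are available. Lean on these libraries where they do the work, as an engineer would, in place of code of your own. Each camera call takes 0.05 s, during which the arm holds its last target. There are 200 camera calls.

## Working session

There is one attempt and no reset: what is moved stays moved. The work goes in short steps, Python scripts to look and compute and a shell command to move; the robot and the scene stay as the last step left them, time stands still between calls to the robot, and variables do not carry over. Pictures are saved under pics/ and viewed, at most 10 in all, crops included, and the job is handed in when it is done.

```bash
ls; mkdir -p pics
cat > h.py <<'E'
import numpy as np, cv2
from plant import ctrl, vision, telemetry
def snap(n,save=None):
    s=vision.snapshot(n)
    s['f']=240/np.tan(np.radians(s['fovy'])/2)
    s['K']=np.array([[s['f'],0,s['cx']],[0,s['f'],s['cy']],[0,0,1]])
    s['R']=np.array(s['R']);s['t']=np.array(s['t'])
    if save: cv2.imwrite('pics/'+save,s['frame'][:,:,::-1])
    return s
def slopes(s,uv):
    d=np.array([s['k1'],0,0,0,0.])
    return cv2.undistortPoints(np.array(uv,float).reshape(-1,1,2),s['K'],d)[:,0]
def ray(s,uv,z):   # cast onto plane z
    m=slopes(s,uv); d=np.c_[m,np.ones(len(m))]@s['R']; c=-s['R'].T@s['t']
    return c+d*((z-c[2])/d[:,2])[:,None]
def depthpts(s,uv):
    uv=np.array(uv,int).reshape(-1,2); m=slopes(s,uv); z=s['z_map'][uv[:,1],uv[:,0]]
    return (np.c_[m,np.ones(len(m))]*z[:,None]-s['t'])@s['R']
def cloud(s):
    v,u=np.mgrid[:480,:640]; return depthpts(s,np.c_[u.ravel(),v.ravel()]).reshape(480,640,3)
E
python3 - <<'E'
from h import *
for n in('top','side'):
    s=snap(n,n+'1.png'); print(n,s['fovy'],s['cx'],s['cy'],s['k1'],-s['R'].T@s['t'],s['R'].round(3).tolist(),(s['z_map']>0).mean())
print(telemetry.get_obs())
E
```

```text
drive.py
pics
plant.py
top 55.27329220094154 317.08863265686216 229.57812543025514 -0.004108662018613887 [ 0.47588417 -0.05903984  1.05442126] [[-0.01, -1.0, -0.0], [-0.997, 0.01, -0.073], [0.073, -0.0, -0.997]] 0.995751953125
side 42.60030048352538 324.3922831580178 239.8229878693132 -0.06152648816082385 [-0.15035006  1.08538926  0.85867495] [[-0.85, -0.526, 0.017], [-0.283, 0.428, -0.858], [0.444, -0.734, -0.513]] 0.970498046875
{'clock': 0.1, 'joint_pos': array([-5.88361041e+01,  2.05870560e+01,  6.39774939e-01, -1.69110329e-02,
       -7.01369309e+01, -1.65078319e+01]), 'qvel': array([-0.00657455, -0.1844164 ,  0.14977358,  0.14158296, -0.06619337,
        0.00515724]), 'tau': array([-1.98026522e-03, -5.84163058e+01,  2.93750721e+01,  7.01541245e+00,
        1.01615384e-02, -8.98678900e-05]), 'tool_pos': array([ 0.17066829, -0.65265529,  0.25072777]), 'orientation': array([ 1.79914741e+02, -8.68749706e-03, -1.65349687e+02]), 'force': array([-0.51458821, -0.70942032,  0.41471388]), 'moment': array([ 0.00152113,  0.01871262, -0.02822007]), 'gripper_force': 0.0, 'opening': 0.08752365698009891}
```

View pics/top1.png

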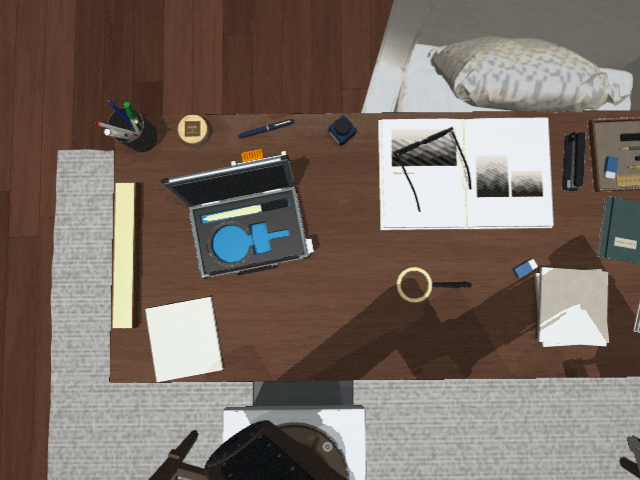

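View pics/side1.png

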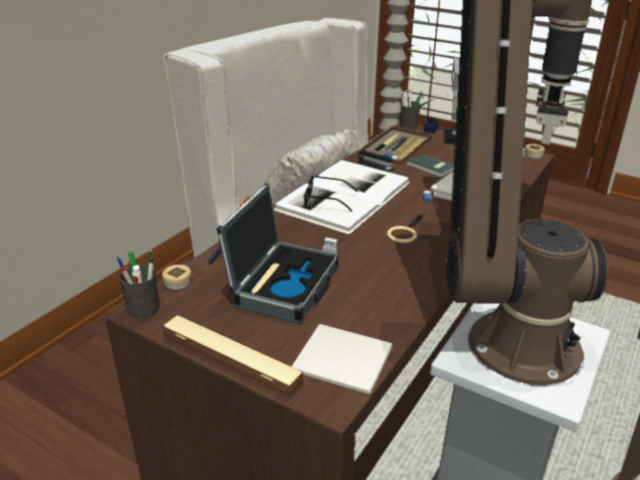

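Top view: magnifier head at about (414,285) with the handle to (470,285), case at about (250,235) with the blue pocket head at (230,243), opener at (246,211), orange lock at (252,155) and keeper at (309,245). The side view shows the case at (285,275) with its lid open and the magnifier at (402,234).

Run:
```python
from h import *
s=snap('top');f=s['frame'];C=cloud(s);np.set_printoptions(precision=4,suppress=True)
g=s['frame'][140:290,150:330,::-1]
cv2.imwrite('pics/case.png',cv2.resize(g,None,fx=4.4,fy=4,interpolation=cv2.INTER_CUBIC)[:, :792])
hsv=cv2.cvtColor(f,cv2.COLOR_RGB2HSV)
# blue pocket
b=cv2.inRange(hsv,(98,120,80),(112,255,255)); b[:, :200]=0;b[:190]=0;b[280:]=0;b[:,320:]=0
# magnifier from depth
z=C[...,2]; print('desk z near mag',np.median(z[300:320,380:480]),z[300:320,380:480].std())
m=(z>0.005).astype(np.uint8); m[:,:380]=0;m[:,490:]=0;m[:262]=0;m[310:]=0
v,u=np.nonzero(m);print('mag depth mask',len(u),u.min(),u.max(),v.min(),v.max(), z[m>0].max(), np.percentile(z[m>0],[50,90]))
br=cv2.inRange(hsv,(12,40,110),(35,255,255));br[:,:380]=0;br[:,445:]=0;br[:255]=0;br[315:]=0
c=max(cv2.findContours(br,0,1)[0],key=cv2.contourArea)
e=cv2.fitEllipse(c[:,0][c[:,0,0]<428].reshape(-1,1,2));print('brass',e,ray(s,[e[0]],.010))
P=C[...,:][m>0]; h=P[(P[:,1]< ray(s,[[440,285]],.01)[0,1])]
l=cv2.fitLine(h[:,:2].astype(np.float32),cv2.DIST_L2,0,.01,.01).ravel();print('handle line',l,'yaw dir +y',np.degrees(np.arctan2(-abs(l[0])*np.sign(l[0]*l[1])*1,abs(l[1]))),'ends y',h[:,1].min(),h[:,1].max(),'z',np.median(h[:,2]))
# case rim: points with z in 40..50 mm
r=((z>.041)&(z<.050)).astype(np.uint8); r[:,:180]=0;r[:,310:]=0;r[:180]=0;r[290:]=0
for n,k in(('rim',r),('blue',b)):
    v,u=np.nonzero(k);print(n,len(u),u.min(),u.max(),v.min(),v.max(),np.percentile(C[...,2][k>0],[5,25,50,75,95]))
P=C[r>0][:,:2].astype(np.float32);print('rim rect',cv2.minAreaRect(P))
P=C[b>0][:,:2].astype(np.float32);print('blue rect',cv2.minAreaRect(P))
```

```text
desk z near mag 0.0013285953562887105 0.05762945689104663
mag depth mask 709 381 489 262 309 1.054421263932588 [0.0104 0.0143]
brass ((414.2189025878906, 283.958984375), (34.72364044189453, 36.028106689453125), 106.06131744384766) [[ 0.4264 -0.2783  0.01  ]]
handle line [ 0.1962  0.9806  0.4227 -0.3778] yaw dir +y -11.316827 ends y -0.4488846516252984 -0.33666410269955216 z 0.011926643125981877
rim 1886 189 308 186 277 [0.0411 0.042  0.0442 0.0464 0.0486]
blue 1892 201 289 198 262 [0.0178 0.0228 0.0267 0.0285 0.0315]
rim rect ((0.5475348830223083, 0.09243179112672806), (0.1618666648864746, 0.24161958694458008), 10.75050163269043)
blue rect ((0.5309531092643738, 0.07160622626543045), (0.15647456049919128, 0.23647335171699524), 10.636604309082031)
```

View pics/case.png

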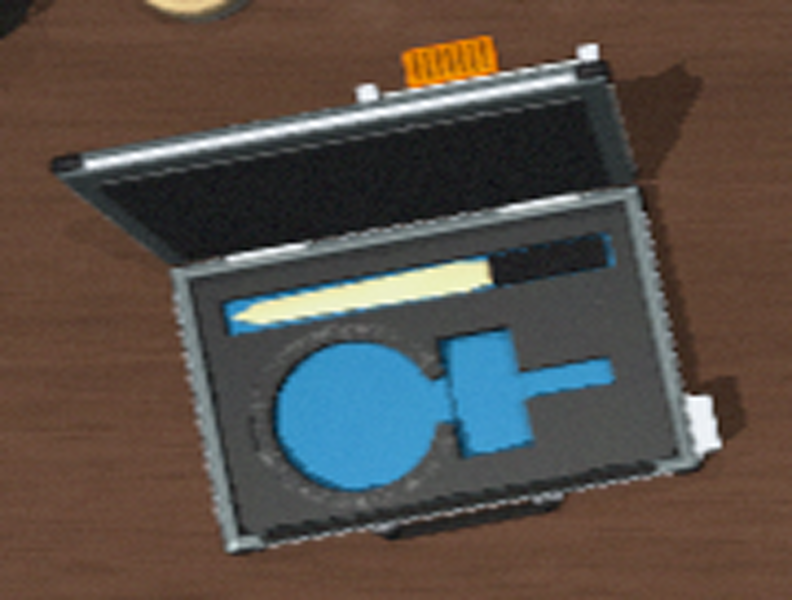

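The crop shows the case yawed by about 11°. The head pocket, notch and slot are clearly blue, the keeper is white at the right front corner, and the orange grip is behind the lid.

```bash
cat > meas.py <<'E'
from h import *
np.set_printoptions(precision=4,suppress=True)
def blue(s,roi):
    hsv=cv2.cvtColor(s['frame'],cv2.COLOR_RGB2HSV); b=cv2.inRange(hsv,(95,110,60),(115,255,255)); k=np.zeros_like(b); x0,y0,x1,y1=roi; k[y0:y1,x0:x1]=b[y0:y1,x0:x1]; return k
def circ(p): # algebraic circle
    A=np.c_[2*p,np.ones(len(p))]; x=np.linalg.lstsq(A,(p**2).sum(1),rcond=None)[0]; return x[:2],np.sqrt(x[2]+x[:2]@x[:2])
E
python3 - <<'E'
from meas import *
s=snap('top');b=blue(s,(205,215,300,265))
c=max(cv2.findContours(b,0,1)[0],key=cv2.contourArea)[:,0]
# rim plane cast: the edges
for z in(.026,.038):
    P=ray(s,c,z)[:,:2]
    hd=P[c[:,0]<244]; o,r=circ(hd); print('head',z,o,r)
    sl=ray(s,np.argwhere(b[:,272:287].T>0)+[272,0],z)[:,:2] # rows col,row
    l=cv2.fitLine(sl.astype(np.float32),2,0,.01,.01).ravel(); print(' slot',l,'yaw',np.degrees(np.arctan2(l[0],-l[1]) if l[1]<0 else np.arctan2(-l[0],l[1])), 'end',P[:,1].min())
    d=l[2:]-o; print(' head->slot yaw',np.degrees(np.arctan2(d[0],-d[1])))
# handle, dark mask
f=s['frame'].astype(int);m=((f.max(2)<45)&(abs(f[...,0]-f[...,2])<14)).astype(np.uint8)
m[:,:428]=0;m[:,480:]=0;m[:276]=0;m[294:]=0
n,lab,st,ce=cv2.connectedComponentsWithStats(m);i=1+st[1:,4].argmax();v,u=np.nonzero(lab==i)
H=ray(s,np.c_[u,v],.006)[:,:2];l=cv2.fitLine(H.astype(np.float32),2,0,.01,.01).ravel();print('handle',st[i],l,'end y',H[:,1].min())
hd=np.array([.4264,-.2783]);d=H.mean(0)-hd;print('head->handle yaw',np.degrees(np.arctan2(d[0],-d[1])))
# side view
q=snap('side');hsv=cv2.cvtColor(q['frame'],cv2.COLOR_RGB2HSV)
br=cv2.inRange(hsv,(12,40,110),(35,255,255));k=np.zeros_like(br);k[220:248,380:422]=br[220:248,380:422]
c=max(cv2.findContours(k,0,1)[0],key=cv2.contourArea);e=cv2.fitEllipse(cv2.convexHull(c));print('side brass',e,ray(q,[e[0]],.01))
def tri(s,a,q,b):
    X=cv2.triangulatePoints(np.c_[s['R'],s['t']],np.c_[q['R'],q['t']],slopes(s,[a]).T,slopes(q,[b]).T);return (X[:3]/X[3]).ravel()
print('tri head',tri(s,(414.2,284.0),q,e[0]))
C=cloud(s);print('mag z',np.median(C[lab==i][:,2]),'foam z',np.median(C[245:262,275:290,2][b[245:262,275:290]==0]),'opener')
bq=blue(q,(265,255,320,305));c=max(cv2.findContours(bq,0,1)[0],key=cv2.contourArea)[:,0]
h=c[c[:,1]>277];e=cv2.fitEllipse(h.reshape(-1,1,2));print('side pocket',c.min(0),c.max(0),e)
o=ray(s,[(230,243)],.026)
P=ray(q,h,.026)[:,:2];print(circ(P), circ(ray(q,h,.038)[:,:2]))
E
```

```text
head 0.026 [0.5215 0.1353] 0.04120165233682365
 slot [ 0.2353 -0.9719  0.5422  0.0263] yaw 13.607926 end 0.003826525054525777
 head->slot yaw 10.768932327842947
head 0.038 [0.5209 0.133 ] 0.04072089620567466
 slot [ 0.2353 -0.9719  0.5414  0.0253] yaw 13.608076 end 0.0030929770146148616
 head->slot yaw 10.76891039585901
handle [433 282  38   6 162] [ 0.011   0.9999  0.4246 -0.3663] end y -0.40603085125956623
head->handle yaw -1.1828581120737707
side brass ((401.203857421875, 233.20433044433594), (17.608413696289062, 31.044048309326172), 94.44901275634766) [[ 0.4267 -0.276   0.01  ]]
tri head [ 0.4269 -0.2781  0.0089]
mag z 0.01294805951494716 foam z 0.04004892377106824 opener
side pocket [270 260] [311 297] ((289.3313903808594, 287.18896484375), (18.850006103515625, 39.20303726196289), 79.30552673339844)
(array([0.526 , 0.1198]), np.float64(0.04091410469680502)) (array([0.5162, 0.1337]), np.float64(0.040324475743934406))
```

```bash
cat >> meas.py <<'E'
def go(x,y,z,yaw):
    o=telemetry.get_obs();r,p,w=np.radians(o['orientation']);
    R=cv2.Rodrigues(np.array([0,0,w]))[0]@cv2.Rodrigues(np.array([0,p,0.]))[0]@cv2.Rodrigues(np.array([r,0,0.]))[0]
    print('need',R.T@(np.array([x,y,z])-o['tool_pos']),'turn',-((yaw-np.degrees(w)+180)%360-180))
E
python3 drive.py '[[[-0.324,0.233,0.1,-74.3,0.088],[-0.324,0.233,0.1,-74.3,0.088],[-0.324,0.233,0.1,-74.3,0.088],[-0.324,0.233,0.1,-74.3,0.088],[-0.324,0.233,0.1,-74.3,0.088],[-0.324,0.233,0.1,-74.3,0.04],[-0.324,0.233,0.1,-74.3,0.04],[-0.324,0.233,0.1,-74.3,0.04]]]'
python3 -c "
from meas import *
go(.4252,-.3453,.027,-91);print(telemetry.get_obs())"
```

```text
clock: 1.25
tool_pos: [0.4264, -0.3437, 0.1509]
orientation: [179.9, 0.0, -90.7]
force: [0.1, -0.3, 0.9]
opening: 0.0627
gripper_force: 0.0
need [0.0017 0.0011 0.1239] turn 0.2507229673510665
{'clock': 1.25, 'joint_pos': array([-18.3735,  13.7747, -23.2418,  -0.012 , -53.0453,  17.6314]), 'qvel': array([-2.7493, -0.5059,  0.7497,  0.4109, -0.8922, -2.8959]), 'tau': array([  1.3549, -44.1317,  24.7731,   5.8004,   0.2698,   0.723 ]), 'tool_pos': array([ 0.4264, -0.3437,  0.1509]), 'orientation': array([179.9441,   0.0278, -90.7493]), 'force': array([ 0.1307, -0.3293,  0.9201]), 'moment': array([-0.0254,  0.1985,  0.0021]), 'gripper_force': 0.0, 'opening': 0.06274359751315031}
```

```bash
python3 drive.py '[[[0,0,0.06,0,0.03],[0,0,0.09,0,0.03],[0,0,0.11,0,0.03],[0,0,0.123,0,0.03],[0,0,0.123,0,0.03]]]'
python3 drive.py '[[[0,0,0,0,0],[0,0,0,0,0],[0,0,0,0,0],[0,0,0,0,0]]]'
```

```text
clock: 1.88
tool_pos: [0.4247, -0.3459, 0.028]
orientation: [179.9, 0.0, -91.1]
force: [0.4, -0.1, 0.6]
opening: 0.0301
gripper_force: 0.0
clock: 2.38
tool_pos: [0.4256, -0.3458, 0.0294]
orientation: [-180.0, -0.0, -91.0]
force: [-1.5, 1.1, 5.6]
opening: 0.0117
gripper_force: 30.0
```

```bash
python3 drive.py '[[[0,0,-0.05,0,0],[-0.05,-0.01,-0.1,-3,0],[-0.11,-0.025,-0.1,-6,0],[-0.17,-0.04,-0.1,-9,0],[-0.23,-0.055,-0.1,-11.7,0],[-0.29,-0.07,-0.1,-11.7,0],[-0.34,-0.085,-0.1,-11.7,0],[-0.38,-0.1,-0.1,-11.7,0]]]'
python3 drive.py '[[[-0.035,0,0,0,0],[-0.035,0,0,0,0],[-0.035,0,0,0,0],[-0.035,0,0,0,0]]]'
python3 -c "
from meas import *
go(.5336,.0673,.13,-79.25)
s=snap('top');a=snap('side')
A=cv2.resize(s['frame'][160:300,170:340],None,fx=4,fy=4,interpolation=2)
B=cv2.resize(a['frame'][160:340,200:380],(560,560),interpolation=2)
cv2.imwrite('pics/hover.png',cv2.resize(np.hstack([A,B]),None,fx=.64,fy=.64)[:,:,::-1])"
```

```text
clock: 3.38
tool_pos: [0.5324, 0.035, 0.1288]
orientation: [-180.0, 0.0, -79.3]
force: [1.3, -0.8, -1.2]
opening: 0.0114
gripper_force: 30.0
clock: 3.88
tool_pos: [0.5256, 0.0661, 0.1286]
orientation: [180.0, -0.0, -79.4]
force: [0.8, -0.4, -1.3]
opening: 0.0117
gripper_force: 30.0
need [ 0.0003 -0.0081 -0.0014] turn -0.14834627991157845
```

View pics/hover.png

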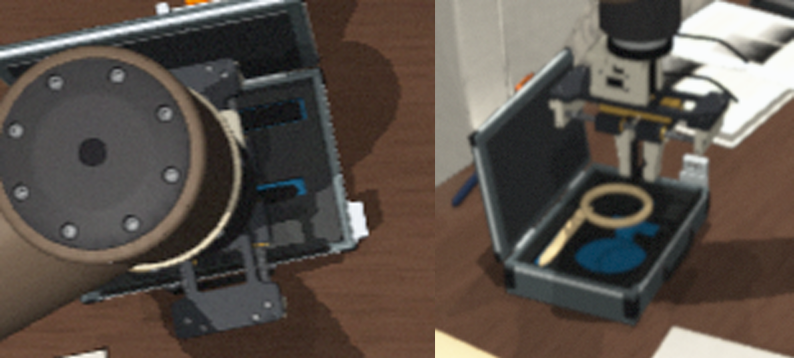

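The side view in the right half shows the ring held level above the blue head pocket; the arm hides it from the top camera. I'll locate it with the side camera.

Run:
```python
from meas import *
q=snap('side');hsv=cv2.cvtColor(q['frame'],cv2.COLOR_RGB2HSV)
# crop scale: 560/180*.64=1.99px ; ring at crop (617,205)-> x=200+(617-435)/1.99*... 
br=cv2.inRange(hsv,(12,50,100),(35,255,255));k=np.zeros_like(br);k[245:285,275:320]=br[245:285,275:320]
n,lab,st,ce=cv2.connectedComponentsWithStats(k);print(st[1:][st[1:,4]>20])
i=1+st[1:,4].argmax();c=cv2.convexHull(np.argwhere(lab==i)[:,::-1].astype(np.int32))
cc=max(cv2.findContours((lab==i).astype(np.uint8),0,1)[0],key=cv2.contourArea)[:,0]
e=cv2.fitEllipse(cc.reshape(-1,1,2));print(e)
o=telemetry.get_obs();g=o['tool_pos'];w=np.radians(o['orientation'][2]+90);ya=np.array([-np.sin(w),np.cos(w)])
zz=g[2]-.0294+.005
print('side head',ray(q,[e[0]],zz),circ(ray(q,cc,zz)[:,:2]),'tool expects',g[:2]+.0675*ya)
bq=blue(q,(260,255,330,305));c=max(cv2.findContours(bq,0,1)[0],key=cv2.contourArea)[:,0];print(c.min(0),c.max(0))
C=cloud(q);print('ring depth z',np.median(C[lab==i][:,2]),'mean xy',np.median(C[lab==i],0))
```

```text
[[275 252  34  22 319]]
((290.75787353515625, 262.7347717285156), (20.935585021972656, 34.43410110473633), 88.6276626586914)
side head [[0.5132 0.1324 0.1042]] (array([0.5138, 0.1314]), np.float64(0.041176099937277756)) tool expects [0.5133 0.1325]
[271 271] [311 296]
ring depth z 0.10800494376976982 mean xy [0.5125 0.1324 0.108 ]
```

```bash
python3 drive.py '[[[0.0007,-0.008,0,-0.1,0],[0.0007,-0.008,0.03,-0.1,0],[0.0007,-0.008,0.05,-0.1,0],[0.0007,-0.008,0.057,-0.1,0],[0.0007,-0.008,0.057,-0.1,0],[0.0007,-0.008,0.057,-0.1,0]]]'
python3 -c "
from meas import *
go(.5336,.0669,.0554,-79.25);print(telemetry.get_obs()['moment'])"
```

```text
clock: 4.78
tool_pos: [0.5344, 0.0679, 0.0724]
orientation: [-179.9, 0.0, -79.2]
force: [-0.0, -0.5, -0.9]
opening: 0.0117
gripper_force: 30.0
need [0.0008 0.001  0.017 ] turn 0.013021575529620577
[-0.1056  0.124   0.0024]
```

```bash
python3 drive.py '[[[0.001,0.001,0.003,0,0],[0.001,0.001,0.006,0,0],[0.001,0.001,0.009,0,0],[0.001,0.001,0.011,0,0],[0.001,0.001,0.011,0,0]]]'
python3 -c "
from meas import *
go(.5336,.0669,.0554,-79.25);print(telemetry.get_obs()['moment'])"
```

```text
clock: 5.4
tool_pos: [0.5328, 0.0665, 0.0603]
orientation: [180.0, -0.0, -79.2]
force: [-0.1, -0.4, -1.6]
opening: 0.0118
gripper_force: 30.0
need [-0.0003 -0.0008  0.0049] turn 0.006781703579889609
[0.0095 0.0734 0.0529]
```

```bash
python3 drive.py '[[[0,0,0.003,0,0],[0,0,0.005,0,0],[0,0,0.006,0,0],[0,0,0.006,0,0]]]'
```

```text
clock: 5.9
tool_pos: [0.5329, 0.0665, 0.0554]
orientation: [-180.0, -0.0, -79.2]
force: [-2.7, -0.6, 9.5]
opening: 0.0113
gripper_force: 30.0
```

```bash
python3 drive.py '[[[0,0,0,0,0.022],[0,0,0,0,0.022],[0,0,0,0,0.022],[0,0,-0.02,0,0.022],[0,0,-0.06,0,0.022],[0,0,-0.12,0,0.022],[0,0,-0.18,0,0.022],[0,0,-0.23,0,0.022]]]'
python3 drive.py '[[[0.06,0.0,0,0,0],[0.12,0.0,0,0,0],[0.18,0,0,0,0],[0.2,0,0,0,0],[0.2,0,0,0,0]]]'
python3 - <<'E'
from meas import *
go(.5336,.0669,.0554,-79.25)
s=snap('top');q=snap('side')
A=cv2.resize(s['frame'][140:290,160:330],None,fx=2.6,fy=2.6,interpolation=2)
B=cv2.resize(q['frame'][170:320,210:360],(390,390),interpolation=2)
cv2.imwrite('pics/seat.png',np.hstack([A[:390,:],B])[:,:800,::-1])
C=cloud(s);Y=10.75;w=np.radians(Y);c0=np.array([.5475,.0924])
P=C-np.array([*c0,0]);X=P[...,0]*np.cos(w)+P[...,1]*np.sin(w);Yy=-P[...,0]*np.sin(w)+P[...,1]*np.cos(w);Z=C[...,2]
r=np.hypot(X+.018,Yy-.045)
k=(r>.034)&(r<.039);print('ring z',k.sum(),np.percentile(Z[k],[10,50,90]))
for a in range(-180,180,45):
    t=np.degrees(np.arctan2(Yy-.045,X+.018));kk=k&(abs(t-a)<22);print(a,np.median(Z[kk]),end='; ')
k=(abs(X+.018)<.004)&(Yy>-.08)&(Yy<-.01);print('\nhandle z',np.percentile(Z[k],[10,50,90]))
# brass ring centre
hsv=cv2.cvtColor(s['frame'],cv2.COLOR_RGB2HSV);br=cv2.inRange(hsv,(12,40,100),(35,255,255));br[(r>.05)]=0
cc=max(cv2.findContours(br,0,1)[0],key=cv2.contourArea)[:,0];print('ring xy',circ(ray(s,cc,.036)[:,:2]))
# lid: points above z .06 near back
k=(Z>.07)&(abs(Yy)<.11)&(X>.05)&(X<.16);print('lid pts',k.sum())
for z0 in(.08,.12,.16,.2):
    kk=k&(abs(Z-z0)<.01);print(z0,kk.sum(),np.median(X[kk]) if kk.any() else None)
o=cv2.inRange(hsv,(5,180,150),(20,255,255));o[:130]=0;o[180:]=0;v,u=np.nonzero(o);print('grip px',u.min(),u.max(),v.min(),v.max(),'case xyz',np.median(X[o>0]),np.median(Yy[o>0]),np.median(Z[o>0]),Z[o>0].max())
E
```

```text
clock: 6.9
tool_pos: [0.533, 0.0665, 0.2872]
orientation: [-179.9, 0.0, -79.2]
force: [1.8, 1.0, 0.1]
opening: 0.0222
gripper_force: 0.0
clock: 7.52
tool_pos: [0.5701, -0.1312, 0.284]
orientation: [179.9, 0.0, -79.4]
force: [-0.4, 0.9, -0.2]
opening: -0.0001
gripper_force: 0.0
need [-0.2014 -0.0008  0.2286] turn -0.13954168728145078
ring z 449 [0.679  0.6852 0.687 ]
-180 nan; -135 0.6784096080574757; -90 0.6837328426337183; -45 0.686070538959782; 0 nan; 45 nan; 90 nan; 135 nan; 
handle z [0.042  0.6849 0.6862]
ring xy (array([0.6394, 0.388 ]), np.float64(0.06829713544609617))
lid pts 0
0.08 0 None
0.12 0 None
0.16 0 None
0.2 0 None
  return _methods._mean(a, axis=axis, dtype=dtype,
  ret = ret.dtype.type(ret / rcount)
Traceback (most recent call last):
ValueError: zero-size array to reduction operation minimum which has no identity
```

View pics/seat.png

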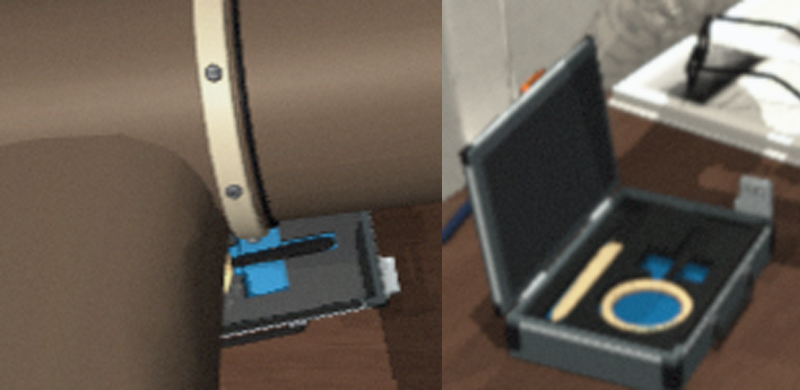

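The side view shows the ring sitting in its pocket at about (289,287) in full-image pixels, the handle in its slot, and the opener and lid untouched. I'll measure the ring height and the lid angle.

Run:
```python
from meas import *
q=snap('side');C=cloud(q);w=np.radians(10.75)
P=C-np.array([.5475,.0924,0]);X=P[...,0]*np.cos(w)+P[...,1]*np.sin(w);Y=-P[...,0]*np.sin(w)+P[...,1]*np.cos(w);Z=C[...,2]
hsv=cv2.cvtColor(q['frame'],cv2.COLOR_RGB2HSV);br=cv2.inRange(hsv,(12,40,100),(35,255,255));k=np.zeros_like(br);k[272:302,268:312]=br[272:302,268:312]
n,lab,st,ce=cv2.connectedComponentsWithStats(k);i=1+st[1:,4].argmax();cc=max(cv2.findContours((lab==i).astype(np.uint8),0,1)[0],key=cv2.contourArea)[:,0]
o,r=circ(ray(q,cc,.036)[:,:2]);print('ring',st[i],o,r,'exp .5211 .1332; z',np.percentile(Z[lab==i],[10,50,90]))
m=lab==i;A=np.c_[C[m][:,:2]-o,np.ones(m.sum())];print('plane slopes',np.linalg.lstsq(A,Z[m],rcond=None)[0])
foam=(abs(X)<.07)&(Y>.1)&(Y<.11);print('foam z',np.median(Z[foam]),'opener',)
for z0 in(.07,.1,.13,.16,.19,.2,.21):
    kk=(abs(Z-z0)<.006)&(abs(Y)<.1)&(X>.05)&(X<.2);print(z0,kk.sum(),np.median(X[kk]) if kk.any() else None)
og=cv2.inRange(hsv,(3,160,120),(20,255,255));og[:170]=0;og[230:]=0;og[:,:225]=0;og[:,300:]=0;v,u=np.nonzero(og);print('grip',len(u),[np.median(a[og>0]) for a in(X,Y,Z)],Z[og>0].max())
```

```text
ring [271 277  36  21 268] [0.5206 0.134 ] 0.03972739456843651 exp .5211 .1332; z [0.0316 0.0361 0.0401]
plane slopes [-0.0537  0.0588  0.0365]
foam z 0.040310883218850194 opener
0.07 195 0.08081086019783222
0.1 195 0.08511516301682745
0.13 212 0.08928472618849403
0.16 220 0.09374583910561296
0.19 305 0.09866805936391622
0.2 363 0.1033224996079805
0.21 136 0.10586954508362383
grip 12 [np.float64(0.1343751542072003), np.float64(-0.04506514180887319), np.float64(0.18507177333787933)] 0.1895584395362291
```

```bash
python3 drive.py '[[[-0.03,-0.05,0,0,0],[-0.07,-0.09,0,0,0],[-0.11,-0.13,0,0,0],[-0.15,-0.17,0,0,0],[-0.2,-0.185,0,0,0],[-0.255,-0.185,0,0,0],[-0.255,-0.185,0,0,0],[-0.255,-0.185,0,0,0]]]'
python3 -c "
from meas import *
go(.5475+.165*.9824-.033*.1865,.0924+.165*.1865+.033*.9824,.19,-79.25)
s=snap('side','lid0.png');t=snap('top')
cv2.imwrite('pics/lid0.png',np.hstack([s['frame'][60:360,140:540],t['frame'][100:400,130:530]])[:,:,::-1])"
```

```text
clock: 8.68
tool_pos: [0.7038, 0.1567, 0.2847]
orientation: [-180.0, -0.0, -79.1]
force: [-0.7, -0.1, -0.3]
opening: 0.0005
gripper_force: 0.0
need [0.0011 0.0006 0.0947] turn 0.15623632421099387
```

View pics/lid0.png

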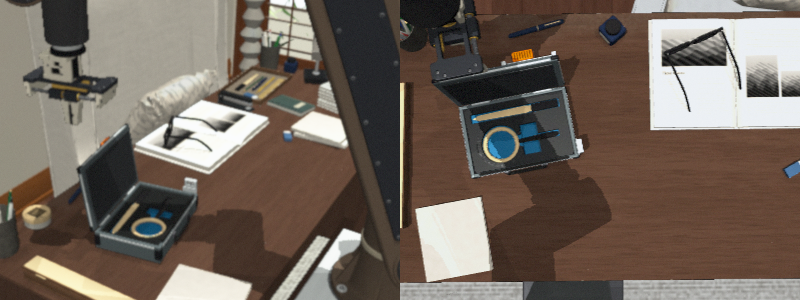

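The magnifier lies in its pocket and the gripper hangs behind the lid, clear of the bystanders.

```bash
python3 drive.py '[[[0,0,0.05,0,0],[0,0,0.094,0,0],[0,0,0.094,0,0]]]'
python3 drive.py '[[[0,0.02,0,0,0],[0,0.035,0,0,0],[0,0.05,0,0,0],[0,0.065,0,0,0],[0,0.08,0,0,0],[0,0.095,0,0,0],[0,0.11,0,0,0],[0,0.125,0,0,0]]]'
python3 drive.py '[[[0,0.015,0,0,0],[0,0.03,0,0,0],[0,0.03,0,0,0],[0,0.03,0,0,0]]]'
python3 - <<'E'
from meas import *
q=snap('side');t=snap('top')
cv2.imwrite('pics/lid1.png',np.hstack([q['frame'][160:360,200:400],t['frame'][120:320,150:350]])[:,:,::-1])
C=cloud(q);w=np.radians(10.75)
P=C-np.array([.5475,.0924,0]);X=P[...,0]*np.cos(w)+P[...,1]*np.sin(w);Y=-P[...,0]*np.sin(w)+P[...,1]*np.cos(w);Z=C[...,2]
k=(X>-.08)&(X<.05)&(Y>.08)&(Y<.11)&(Z<.2)
print(np.polyfit(X[k],Z[k],1),k.sum(),np.percentile(Z[k],[5,50,95]))
E
```

```text
clock: 9.15
tool_pos: [0.7024, 0.1532, 0.1869]
orientation: [179.6, -0.1, -79.3]
force: [0.1, -0.5, 0.4]
opening: 0.0002
gripper_force: 0.0
clock: 10.15
tool_pos: [0.5803, 0.1315, 0.1903]
orientation: [180.0, -0.0, -79.2]
force: [1.0, 0.7, 0.8]
opening: 0.0001
gripper_force: 0.3
clock: 10.65
tool_pos: [0.5522, 0.1262, 0.1908]
orientation: [-180.0, 0.0, -79.2]
force: [0.3, 0.1, 0.2]
opening: 0.0002
gripper_force: 0.0
[0.2614 0.0709] 605 [0.0205 0.0406 0.1615]
```

View pics/lid1.png

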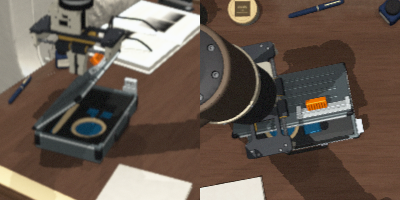

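The lid has come down to about 0.85 rad and stays there, so I'll keep guiding it down.

```bash
python3 drive.py '[[[0,0.01,0.016,0,0],[0,0.019,0.032,0,0],[0,0.03,0.05,0,0],[0,0.04,0.068,0,0],[0,0.045,0.08,0,0],[0,0.045,0.08,0,0]]]'
cat > lid.py <<'E'
from meas import *
def lidinfo():
    q=snap('side');C=cloud(q);w=np.radians(10.75)
    P=C-np.array([.5475,.0924,0]);X=P[...,0]*np.cos(w)+P[...,1]*np.sin(w);Y=-P[...,0]*np.sin(w)+P[...,1]*np.cos(w);Z=C[...,2]
    k=(X>-.07)&(X<.07)&(Y>.07)&(Y<.11)&(Z<.2)&(Z>.05)
    A=np.c_[X[k],np.ones(k.sum())];z=Z[k];b=np.polyfit(X[k],z,1);k2=abs(np.polyval(b,X[k])-z)<.006;b=np.polyfit(X[k][k2],z[k2],1)
    print('lid angle',-b[0],'z at hinge',np.polyval(b,.08),'z at edge',np.polyval(b,-.08),k2.sum());return q,X,Y,Z
E
python3 -c "
from lid import *
lidinfo()"
```

```text
clock: 11.5
tool_pos: [0.5076, 0.1175, 0.1099]
orientation: [179.9, -0.0, -79.2]
force: [-0.1, 0.1, 0.6]
opening: 0.0003
gripper_force: 0.0Traceback (most recent call last):
  File "<string>", line 3, in <module>
    lidinfo()
    ~~~~~~~^^
  File "lid.py", line 6, in lidinfo
    A=np.c_[X[k],np.ones(k.sum())];z=Z[k];b=np.polyfit(X[k],z,1);k2=abs(np.polyval(b,X[k])-z)<.006;b=np.polyfit(X[k][k2],z[k2],1)
                                                                                                     ~~~~~~~~~~^^^^^^^^^^^^^^^^^^
    raise TypeError("expected non-empty vector for x")
TypeError: expected non-empty vector for x
```

```bash
python3 drive.py '[[[0,0,-0.05,0,0.03],[0,0,-0.1,0,0.05],[0,0,-0.13,0,0.05],[0,0,-0.13,0,0.05]]]'
python3 - <<'E'
from lid import *
q=snap('side');t=snap('top')
cv2.imwrite('pics/lid2.png',np.hstack([cv2.resize(q['frame'][200:360,200:360],(400,400)),cv2.resize(t['frame'][160:320,170:330],(400,400))])[:,:,::-1])
w=np.radians(10.75)
for s in(q,t):
    C=cloud(s);P=C-np.array([.5475,.0924,0]);X=P[...,0]*np.cos(w)+P[...,1]*np.sin(w);Y=-P[...,0]*np.sin(w)+P[...,1]*np.cos(w);Z=C[...,2]
    k=(X>-.09)&(X<.07)&(abs(Y)<.11)&(Z<.1)&(Z>.02)
    for x in np.arange(-.075,.075,.02):
        kk=k&(abs(X-x)<.006);print(round(x,3),kk.sum(),np.median(Z[kk]),end=' | ')
    hsv=cv2.cvtColor(s['frame'],cv2.COLOR_RGB2HSV);og=cv2.inRange(hsv,(3,160,120),(20,255,255))>0;og&=(abs(X)<.1)&(abs(Y)<.12)
    print('\ngrip',og.sum(),[np.percentile(a[og],[5,50,95]) for a in(X,Y,Z)])
    v,u=np.nonzero(og)
    if len(u):
        R=ray(s,np.c_[u,v],.0935)[:,:2];print(cv2.minAreaRect(R.astype(np.float32)))
E
```

```text
clock: 12.05
tool_pos: [0.5098, 0.1186, 0.2444]
orientation: [-179.6, 0.1, -79.2]
force: [0.4, 0.6, -0.4]
opening: 0.0351
gripper_force: 0.0
-0.075 768 0.053455195251197074 | -0.055 297 0.06846358679899825 | -0.035 231 0.06545866232894094 | -0.015 246 0.06449870448696296 | 0.005 244 0.06378549323028546 | 0.025 253 0.06274516615142482 | 0.045 259 0.061501789127577304 | 0.065 222 0.06005930980021505 | 
grip 95 [array([-0.0647, -0.0574, -0.0098]), array([-0.0662, -0.0367,  0.0508]), array([0.081 , 0.0946, 0.3141])]
((0.6131045818328857, -0.13196170330047607), (0.1379692405462265, 0.46260443329811096), 48.21878433227539)
-0.075 375 0.06697556524144777 | -0.055 358 0.07412971228494057 | -0.035 387 0.0651359507002334 | -0.015 375 0.06391010099221502 | 0.005 372 0.06300974705800046 | 0.025 344 0.06211604236167703 | 0.045 347 0.060796731789496565 | 0.065 342 0.05917999869067991 | 
grip 87 [array([-0.0631, -0.0554, -0.0501]), array([-0.0711, -0.0505, -0.0357]), array([0.0905, 0.0941, 0.0968])]
((0.48710018396377563, 0.06621493399143219), (0.018868427723646164, 0.11692087352275848), 21.679794311523438)
```

View pics/lid2.png

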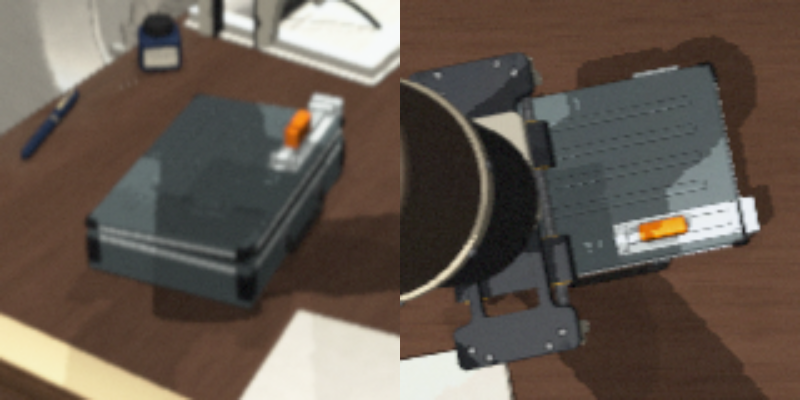

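The lid rests shut on its seal and the orange grip stands at case (-55,-50), top at 94 mm.

```bash
python3 drive.py '[[[0.04,0.01,0,0,0.035],[0.083,0.023,0.03,0,0.035],[0.083,0.023,0.07,0,0.035],[0.083,0.023,0.1,0,0.035],[0.083,0.023,0.1,0,0.035],[0.083,0.023,0.1,0,0.035],[0.083,0.023,0.1,0,0.035]]]'
python3 -c "
from meas import *
go(.5026,.0326,.103,-79.25)"
```

```text
clock: 13.02
tool_pos: [0.5016, 0.0323, 0.1418]
orientation: [-179.9, 0.0, -79.2]
force: [0.6, 0.3, -0.2]
opening: 0.035
gripper_force: 0.0
need [-0.0001 -0.001   0.0388] turn 0.030998664924567265
```

```bash
python3 drive.py '[[[0,-0.001,0.02,0,0.035],[0,-0.001,0.034,0,0.03],[0,-0.001,0.0385,0,0.03],[0,-0.001,0.0385,0,0.03],[0,-0.001,0.0385,0,0.03]]]'
python3 drive.py '[[[0,0,0,0,0],[0,0,0,0,0],[0,0,0,0,0],[0,0,0,0,0]]]'
```

```text
clock: 13.65
tool_pos: [0.5021, 0.0322, 0.1026]
orientation: [-180.0, 0.0, -79.2]
force: [-0.6, 0.2, 0.6]
opening: 0.0303
gripper_force: 0.0
clock: 14.15
tool_pos: [0.502, 0.0322, 0.1022]
orientation: [-180.0, 0.0, -79.2]
force: [1.2, 0.8, -0.6]
opening: 0.0141
gripper_force: 29.9
```

```bash
python3 drive.py '[[[0.004,0,0,0,0],[0.008,0,0,0,0],[0.011,0,0,0,0],[0.011,0,0,0,0]]]'
python3 drive.py '[[[0.004,0,0.001,0,0],[0.005,0,0.001,0,0],[0.005,0,0.001,0,0]]]'
```

```text
clock: 14.65
tool_pos: [0.504, 0.0215, 0.1021]
orientation: [-180.0, 0.0, -79.3]
force: [-0.8, 4.6, -0.4]
opening: 0.014
gripper_force: 29.9
clock: 15.02
tool_pos: [0.5047, 0.0164, 0.101]
orientation: [180.0, 0.0, -79.3]
force: [-1.2, 3.5, 1.0]
opening: 0.014
gripper_force: 29.7
```

```bash
python3 drive.py '[[[0.001,0,0,0,0],[0.001,0,0,0,0]]]'
python3 drive.py '[[[0.001,0,0.0005,0,0],[0.001,0,0.0005,0,0]]]'
```

```text
clock: 15.28
tool_pos: [0.5049, 0.0153, 0.101]
orientation: [180.0, -0.0, -79.3]
force: [0.7, 2.6, -0.1]
opening: 0.0138
gripper_force: 29.7
clock: 15.52
tool_pos: [0.5051, 0.014, 0.1007]
orientation: [180.0, -0.0, -79.2]
force: [-1.0, 0.1, 2.8]
opening: 0.014
gripper_force: 29.7
```

```bash
python3 drive.py '[[[0.001,0,0,0,0],[0.002,0,0,0,0],[0.002,0,0,0,0]]]'
python3 - <<'E'
from meas import *
print(telemetry.get_obs()['force'],telemetry.get_obs()['moment'])
q=snap('side');hsv=cv2.cvtColor(q['frame'],cv2.COLOR_RGB2HSV);og=cv2.inRange(hsv,(3,160,120),(20,255,255));n,l,st,ce=cv2.connectedComponentsWithStats(og);print([(a.tolist(),c,ray(q,[c],.085)) for a,c in zip(st[1:],ce[1:]) if a[4]>8])
cv2.imwrite('pics/lk.png',cv2.resize(q['frame'][200:290,280:380],(800,600)) [:,:,::-1])
E
```

```text
clock: 15.9
tool_pos: [0.5054, 0.0122, 0.1006]
orientation: [180.0, -0.0, -79.2]
force: [-1.2, -0.0, 3.8]
opening: 0.0138
gripper_force: 29.8
[-1.2068 -0.015   3.8491] [ 0.1227  0.811  -0.058 ]
[([611, 191, 29, 8, 47], array([624.9362, 194.7447]), array([[-0.0736, -0.7182,  0.085 ]])), ([317, 241, 7, 14, 64], array([320.375 , 248.5938]), array([[0.506 , 0.0181, 0.085 ]])), ([166, 250, 26, 17, 32], array([178.0312, 258.3125]), array([[0.7593, 0.2365, 0.085 ]])), ([0, 295, 122, 81, 237], array([ 55.038 , 338.4684]), array([[0.7583, 0.58  , 0.085 ]]))]
```

View pics/lk.png

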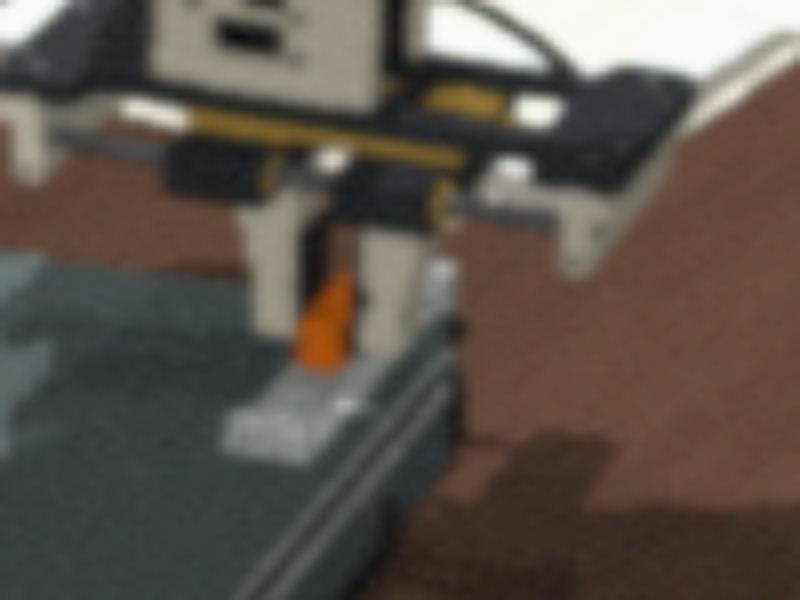

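The picture shows the fingers on the orange grip and the bolt moving towards the keeper. There is no blocking force, so I'll go on gently.

```bash
python3 drive.py '[[[0.002,0,0,0,0],[0.004,0,0,0,0],[0.004,0,0,0,0]]]'
python3 - <<'E'
from meas import *
q=snap('side');hsv=cv2.cvtColor(q['frame'],cv2.COLOR_RGB2HSV);og=cv2.inRange(hsv,(3,160,120),(20,255,255))>0;og[:,:300]=0;og[:,345:]=0;og[:225]=0;og[275:]=0
v,u=np.nonzero(og);w=np.radians(10.75)
j=v.argmax();print(len(u),u[j],v[j])
for z in(.072,.075):
    p=ray(q,[[u[v==v.max()].mean(),v.max()+.5]],z)[0]-[.5475,.0924,0];print('end face y',-p[0]*np.sin(w)+p[1]*np.cos(w),'x',p[0]*np.cos(w)+p[1]*np.sin(w))
g=telemetry.get_obs()['tool_pos']-[.5475,.0924,0];print('tool case',g[0]*np.cos(w)+g[1]*np.sin(w),-g[0]*np.sin(w)+g[1]*np.cos(w))
E
```

```text
clock: 16.32
tool_pos: [0.5062, 0.0082, 0.1006]
orientation: [180.0, -0.0, -79.3]
force: [-2.3, 0.4, 5.6]
opening: 0.0137
gripper_force: 29.8
59 320 254
end face y -0.06047532182494085 x -0.05833330821819591
end face y -0.056027981156265096 x -0.060019087338273464
tool case -0.05630137460611638 -0.07499822343708915
```

The grip has moved with the tool (about 24 mm, past the 14 mm strike point), so the bolt is in the window. Now on to the stop.

```bash
python3 drive.py '[[[0.003,0,0,0,0],[0.006,0,0,0,0],[0.009,0,0,0,0],[0.012,0,0,0,0],[0.012,0,0,0,0]]]'
python3 drive.py '[[[0.002,0,0,0,0],[0.004,0,0,0,0],[0.005,0,0,0,0],[0.005,0,0,0,0]]]'
```

```text
clock: 17.0
tool_pos: [0.5084, -0.0036, 0.1005]
orientation: [180.0, -0.0, -79.3]
force: [-1.9, -1.3, 5.2]
opening: 0.014
gripper_force: 29.8
clock: 17.5
tool_pos: [0.5086, -0.0046, 0.1]
orientation: [-180.0, 0.3, -79.3]
force: [-10.1, 25.4, 6.5]
opening: 0.0142
gripper_force: 29.8
```

```bash
python3 drive.py '[[[0.002,0,0,0,0],[0.003,0,0,0,0],[0.003,0,0,0,0]]]'
python3 - <<'E'
from meas import *
q=snap('side');hsv=cv2.cvtColor(q['frame'],cv2.COLOR_RGB2HSV);og=cv2.inRange(hsv,(3,160,120),(20,255,255))>0;og[:,:300]=0;og[:,345:]=0;og[:225]=0;og[275:]=0
v,u=np.nonzero(og);w=np.radians(10.75)
print(len(u),v.max(),u[v==v.max()])
p=ray(q,[[u[v==v.max()].mean(),v.max()+.5]],.074)[0]-[.5475,.0924,0];print('end face y',-p[0]*np.sin(w)+p[1]*np.cos(w))
g=telemetry.get_obs()['tool_pos']-[.5475,.0924,0];print('tool case',-g[0]*np.sin(w)+g[1]*np.cos(w))
E
```

```text
clock: 17.88
tool_pos: [0.5088, -0.0053, 0.0998]
orientation: [-179.9, 0.5, -79.3]
force: [-16.4, 40.8, 8.4]
opening: 0.0139
gripper_force: 29.9
54 251 [321 322 323 324]
end face y -0.07151001607258756
tool case -0.08879351990157011
```

```bash
python3 drive.py '[[[0,0,0,0,0.03],[0,0,0,0,0.03],[0,0,0,0,0.03],[0,0,-0.03,0,0.03],[0,0,-0.08,0,0.03],[0,0,-0.14,0,0.03],[0.05,0,-0.17,0,0.03],[0.1,0,-0.17,0,0.03]]]'
python3 drive.py '[[[0.06,0.0,0,0,0.03],[0.12,0.0,0,0,0.03],[0.18,0.02,0,0,0.03],[0.24,0.04,0,0,0.03],[0.28,0.06,0,0,0.03],[0.28,0.06,0,0,0.03]]]'
python3 - <<'E'
from lid import *
q=snap('side');t=snap('top')
cv2.imwrite('pics/end.png',np.hstack([cv2.resize(q['frame'][200:360,200:360],(400,400)),cv2.resize(t['frame'][160:320,170:330],(400,400))])[:,:,::-1])
w=np.radians(10.75)
for s in(q,t):
    C=cloud(s);P=C-np.array([.5475,.0924,0]);X=P[...,0]*np.cos(w)+P[...,1]*np.sin(w);Y=-P[...,0]*np.sin(w)+P[...,1]*np.cos(w);Z=C[...,2]
    k=(X>-.04)&(X<.07)&(abs(Y)<.11)&(Z<.1)&(Z>.04);print('angle',-np.polyfit(X[k],Z[k],1)[0],k.sum())
    hsv=cv2.cvtColor(s['frame'],cv2.COLOR_RGB2HSV);og=cv2.inRange(hsv,(3,160,120),(20,255,255))>0;og&=(abs(X)<.1)&(abs(Y)<.14)&(Z<.12)
    print('grip',og.sum(),[np.percentile(a[og],[5,50,95]) for a in(X,Y,Z)])
E
```

```text
clock: 18.92
tool_pos: [0.5303, -0.1106, 0.2741]
orientation: [-179.6, -0.1, -79.2]
force: [0.9, 1.0, -0.7]
opening: 0.0301
gripper_force: 0.0
clock: 19.68
tool_pos: [0.5202, -0.3992, 0.2694]
orientation: [179.9, 0.0, -79.5]
force: [-0.6, -0.6, 0.5]
opening: 0.0298
gripper_force: 0.0
angle 0.04804851311567911 2309
grip 85 [array([-0.0639, -0.058 , -0.0504]), array([-0.1048, -0.0749, -0.0665]), array([0.0794, 0.0918, 0.0952])]
angle 0.049222119848567 5051
grip 115 [array([-0.0629, -0.0567, -0.0508]), array([-0.1062, -0.0897, -0.0731]), array([0.0893, 0.0926, 0.0951])]
```

View pics/end.png

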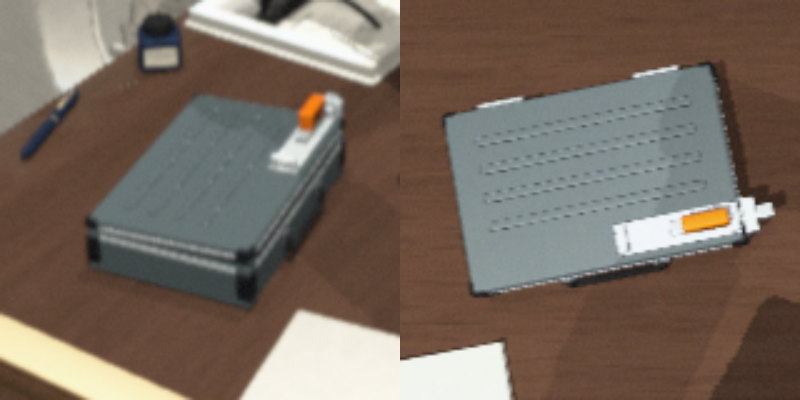

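The lid lies closed with the bolt through the keeper: in the right half the grip is at about (706,219) and the bolt end at (765,210). I'll compare the grip's travel in the two crops more exactly.

Run:
```python
from meas import *
t=snap('top');w=np.radians(10.75);e=[]
for n,z in(('lid2',.0935),('end',.0917)):
    I=cv2.imread(f'pics/{n}.png')[:,400:];hsv=cv2.cvtColor(I,cv2.COLOR_BGR2HSV);m=cv2.inRange(hsv,(3,140,110),(22,255,255))
    c=max(cv2.findContours(m,0,1)[0],key=cv2.contourArea)[:,0]
    p=ray(t,(c+.5)/2.5-.5+[170,160],z)-[.5475,.0924,0];y=-p[:,0]*np.sin(w)+p[:,1]*np.cos(w);e.append([y.min(),y.max()]);print(n,e[-1],np.mean(e[-1]))
e=np.array(e);print('shift',e[0]-e[1])
```

```text
lid2 [np.float64(-0.07293022496810991), np.float64(-0.033348713114961376)] -0.053139469041535645
end [np.float64(-0.10919956672177086), np.float64(-0.06983884931161205)] -0.08951920801669146
shift [0.0363 0.0365]
```

Travel measured this way is marginal (36–39.5 mm), so I'll push the grip's end with closed fingers to confirm that it is at the stop.

```bash
python3 drive.py '[[[-0.06,-0.01,0,0,0],[-0.12,-0.02,0,0,0],[-0.18,-0.03,0,0,0],[-0.24,-0.04,0,0,0],[-0.3,-0.05,0.03,0,0],[-0.36,-0.06,0.06,0,0],[-0.42,-0.061,0.08,0,0],[-0.428,-0.061,0.1,0,0]]]'
python3 drive.py '[[[0,0,0,0,0],[0,0,0,0,0]]]'
python3 -c "
from meas import *
go(.5013,.0328,.103,-79.25)"
```

```text
clock: 20.82
tool_pos: [0.5014, 0.0401, 0.1707]
orientation: [-179.9, 0.0, -79.0]
force: [0.5, 0.3, -0.4]
opening: 0.0003
gripper_force: 0.0
clock: 21.08
tool_pos: [0.5023, 0.0366, 0.1714]
orientation: [-179.9, -0.0, -79.2]
force: [-1.1, 0.6, 0.6]
opening: 0.0008
gripper_force: 0.0
need [0.0036 0.0018 0.0684] turn 0.09350225793903633
```

```bash
python3 drive.py '[[[0.001,0.001,0.03,0,0],[0.001,0.001,0.055,0,0],[0.001,0.001,0.068,0,0],[0.001,0.001,0.068,0,0]]]'
python3 drive.py '[[[0.006,0,0,0,0],[0.012,0,0,0,0],[0.012,0,0,0,0]]]'
```

```text
clock: 21.58
tool_pos: [0.5013, 0.0345, 0.1025]
orientation: [180.0, -0.0, -79.3]
force: [-0.1, -0.5, -0.8]
opening: 0.0001
gripper_force: 0.0
clock: 21.95
tool_pos: [0.504, 0.0259, 0.1035]
orientation: [-179.8, 0.3, -79.3]
force: [-7.2, 19.2, 3.7]
opening: 0.0005
gripper_force: 10.6
```

```bash
python3 drive.py '[[[0.002,0,0,0,0],[0.002,0,0,0,0]]]'
python3 drive.py '[[[0.002,0,0,0,0],[0.002,0,0,0,0]]]'
```

```text
clock: 22.2
tool_pos: [0.5042, 0.0254, 0.1035]
orientation: [-179.8, 0.4, -79.3]
force: [-11.4, 29.6, 5.8]
opening: 0.0003
gripper_force: 15.4
clock: 22.45
tool_pos: [0.5043, 0.0249, 0.1035]
orientation: [-179.7, 0.5, -79.3]
force: [-15.0, 38.1, 7.3]
opening: 0.0004
gripper_force: 20.5
```

It is rigid against 38 N, so the slide is at its stop. I'll retreat and hand in.

```bash
python3 drive.py '[[[-0.012,0,0,0,0],[-0.016,0,-0.02,0,0],[-0.016,0,-0.07,0,0],[-0.016,0,-0.12,0,0],[0.04,0.03,-0.15,0,0],[0.09,0.06,-0.15,0,0],[0.15,0.06,-0.15,0,0],[0.15,0.06,-0.15,0,0]]]'
python3 drive.py '[[[0.06,0,0,0,0],[0.12,0,0,0,0],[0.18,0,0,0,0],[0.2,0,0,0,0],[0.2,0,0,0,0],[0.2,0,0,0,0]]]'
python3 - <<'E'
from meas import *
t=snap('top');hsv=cv2.cvtColor(t['frame'],cv2.COLOR_RGB2HSV);C=cloud(t);w=np.radians(10.75);P=C-np.array([.5475,.0924,0]);X=P[...,0]*np.cos(w)+P[...,1]*np.sin(w);Y=-P[...,0]*np.sin(w)+P[...,1]*np.cos(w)
og=(cv2.inRange(hsv,(3,140,110),(22,255,255))>0)&(abs(X)<.1)&(abs(Y)<.14);v,u=np.nonzero(og);p=ray(t,[[u.mean(),v.mean()]],.0917)[0]-[.5475,.0924,0]
print('grip y',-p[0]*np.sin(w)+p[1]*np.cos(w),telemetry.get_obs()['clock'])
k=(X>-.04)&(X<.07)&(abs(Y)<.11)&(C[...,2]<.1)&(C[...,2]>.04);print('angle',-np.polyfit(X[k],C[...,2][k],1)[0])
E
```

```text
clock: 23.45
tool_pos: [0.4729, -0.1433, 0.2534]
orientation: [-179.9, -0.0, -79.6]
force: [-0.2, 0.8, -0.2]
opening: 0.0003
gripper_force: 0.0
clock: 24.2
tool_pos: [0.5105, -0.3347, 0.2528]
orientation: [-180.0, 0.0, -79.2]
force: [-0.3, 0.5, 0.5]
opening: 0.0008
gripper_force: 0.0
grip y -0.08936751716706189 24.25
angle 0.04726493295426898
```

```bash
python3 -c "
from plant import ctrl, vision, telemetry
print(ctrl.close_job())"
```

```text
the job is handed in; nothing more can be done
None
```

The magnifier is seated in its foam pocket, the lid is down at about 0.048 rad, and the lock is through the keeper at its stop, rigid against a 38 N push. The job was handed in at about 24 s; no verdict came back. Measured lock travel was 36–39.5 mm depending on the method, against the 37 mm needed.

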